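Clamp an insole blank with the click wrench

TASK

Put the white insole blank on the bed of the green screw press, toe first and straight, slide it under the foot until its toe rests against both brass stop pins, and let go of it. Then turn the press's wrench clockwise until its joint clicks, no further past the click, and let the handle go so that it springs straight and the blank stays clamped. Leave the other things on the bench where they are.

Things in the scene. Friction and masses are not known exactly. Their poses are not given: they have to be found in the camera images.
- blank: White hard-plastic insole blank, thin blue line along its top, loose, flat on the bench, 170 mm long (x), 14 mm thick, 0.08 to 0.17 kg. Origin: centre of the underside; x points to the toe. Round toe, radius 32 mm, centred at x = +53; straight waist 46 mm wide from x = -62 to +30; round heel, radius 23, centred at x = -62. Pinch it across the waist at x about -30 mm to stay clear of the press.
- blank_toe (a point): Point on the white blank's top face at the centre of the round toe end (x = +53 mm, 14 mm above its underside), moves with it; the toe tip is 32 mm further on.
- press: Green C-frame screw press, fixed. Origin at bench height under the screw's axis; x points from the open throat to the column at the back. Steel bed: x -70 to +80 mm, y +-55, top 10 mm above the bench. Two brass stop pins, radius 5 mm, at x +36, y +-20, 34 mm high. Column: x +52 to +92, y +-30. Arm over the bed: x -24 to +92, y +-22, 78 to 106 mm up. The blank enters along +x.
- toe_home (a point): Fixed point of the press where blank_toe lies when the blank rests on the bed with its round toe nested against both pins (press x = +5, y = 0 mm, 24 mm above the bench); its axes are those of the press.
- press_axis (a point): Fixed point on the screw's vertical axis at the height of the wrench handle's centre line, 125 mm above the bench. The wrench head around it has radius 19 mm and its top is 136 mm up.
- wrench_grip (a point): Centre of the wrench's red grip (22 mm diameter, 103 to 213 mm from the screw's axis), 155 mm from the axis on the level handle; x points outward. Space beneath is free. It starts on the press's -y side. Clockwise from above tightens: about 5 to 6 N at this point for 0.3 to 0.8 rad (differs each time), then, as the foot bears on the blank, the push rises to about 10 N and it clicks.
- wrench (a joint): The wrench's breakaway joint, a vertical pivot 35 mm from the screw's axis; 0 = handle straight, positive = bent clockwise. Sprung to 0 until the push at the grip centre reaches about 10 N, then it gives at little more force. At 0.06 rad it has clicked; beyond 0.20 rad it is driven past its click. It springs straight when let go; the screw stays tight by friction.
- foot: Round steel pressing foot of the press (36 mm diameter) on the screw's axis; origin at the centre of its underface, 29 to 36 mm above the bench at the start, so 5 to 12 mm above the top of a blank on the bed. Turning the wrench clockwise lowers it.
- cork_blank: Bystander: cork insole blank, same shape and size as the white one; not to be used; origin at the centre of its underside
- hammer: Bystander: hammer lying on the bench; origin at its underside
- glue_jar: Bystander: amber jar with yellow cap, 72 mm diameter, 75 mm high; origin at the centre of its underside
- heel_block: Bystander: light wooden block 70 x 55 x 40 mm; origin at the centre of its underside
- awl: Bystander: screwdriver lying on the bench; origin at its underside
Not all that is in view belongs to the job. Of the things like the blank, leave any that is pink; of the rest the smaller one is meant.

How it is judged (in metres and radians):
On the way, in this order (a step that is already met when the one before it is completed fails the run):
1. the white blank lies on the bed with its toe home against both pins, straight, and let go (distance between blank_toe and toe_home below 0.006 m and angle between the x axis of blank and the x axis of press, either way round below 0.12 rad and contact force between the fingers and blank below 0.3 N), for 0.2 s.
2. the wrench clicks (joint bent at least 0.06 rad) with the blank home and under the foot's pressure (distance between blank_toe and toe_home below 0.006 m and angle between the x axis of blank and the x axis of press, either way round below 0.12 rad and contact force between foot and blank above 15 N and value of joint wrench above 0.06 rad), for 0.05 s.
At the end, for the whole second after the job is handed in: The white blank lies on the press bed with its toe point within 6 mm of its home point and within 0.12 rad of straight, toe against the pins, held by the foot with more than 15 N; the wrench's joint has sprung back to below 0.03 rad; the blank is at rest (distance between blank_toe and toe_home below 0.006 m and angle between the x axis of blank and the x axis of press, either way round below 0.12 rad and contact force between foot and blank above 15 N and value of joint wrench below 0.03 rad and linear speed of blank below 0.01 m/s); the robot touches nothing.
It fails at once if the handle is driven past the click (wrench joint beyond 0.20 rad: over-tightened) (value of joint wrench above 0.2 rad).
It fails at once if another loose thing on the bench is moved by more than 30 mm (distance of any of cork_blank, hammer, glue_jar, heel_block, awl from where it was at the start of the episode above 0.03 m).
It also fails if it takes over 72 s, if anything falls off the work surface, if the arm or the gripper's body presses on something with over 40 N, if the wrist force passes 120 N, or if a joint passes its speed limit or range.

ROBOT

A 7-joint arm with a two-finger parallel gripper is mounted at the origin on the work surface. World frame = base frame: x ahead of the robot, y to its left, z up, the work surface at z = 0. Lengths are in mm, angles in rad, forces in N, time in s.
With the tool pointing down it reaches from about 425 to 1025 mm from the base axis. Payload 9.4 kg.
Tool frame: the origin (TCP) lies on the centre line of the jaws, within the pads' length; the fingertips stand 25 mm ahead of it and the grasp point (between the pads) lies 6 mm ahead of it (robot.tip_reach is the distance from the TCP to the fingertips, in mm); z points along the fingers, y is the line along which they close (so a half turn about z gives the same grasp; the last joint's range is limited). The gripper opens to 93 mm and grips with 3 to 60 N. Pads are 15 mm wide; open, the fingers measure 128 mm over their backs; the gripper's body (75 mm by 188 mm) begins 65 mm behind the grasp point.
Start: joints at [-1.299, 0.599, -0.003, 1.599, 0.002, 0.943, -0.08], TCP at [247.787, 681.341, 243.618] pointing down, gripper open.
Joint ranges: [-2.57, 2.57], [-0.35, 1.97], [-1.29, 1.29], [0.11, 2.56], [-1.05, 4.19], [0.11, 1.86], [-2.63, 2.63]. Speed limits (rad/s): [2.22, 2.22, 3.01, 3.01, 3.14, 3.14, 3.14].

INTERFACE

Orientations are given as a rotation vector (axis times angle).
In Python, from cell import robot, viewer, ticket, models gives the robot as it stands.
- The arm moves only by the shell command python3 -m creep 'ROWS' [FORCE]. ROWS is JSON, one flat list of numbers, 5 for each row, row after row: the finger opening in cm, from 0 to 9.3, then the shift along the tool's x, y, z in cm, then the turn about the tool's z in rad. A call has 1 to 20 rows; each row is the pose to reach, as a shift and turn from the pose commanded when the call began, along the tool's axes at that moment; what a row does not reach only later rows make up. A row lasts 1/8 s, in which the tool goes at most 62.5 mm and 10.7 degrees, less where a joint would pass 70% of its speed; a pose out of reach is approached as far as the arm can. A call with a gripper value outside its range is refused whole. The fingers move at their own pace and stop on an object; FORCE is the grip in N (left out, the last holds). Time passes only in rows, so rows that repeat a pose let the fingers close. It gives the time, the measured TCP pose, the force, the opening and the grip force at its end, in the units of the state.
- robot.get_obs(): the state, without advancing time (a new reading comes with each control period).
- viewer.read_camera(name): name is "scene" or "top" or "wrist"; returns a dict with "img" (400x640x3 uint8, blue, green, red), "z_map" (400x640 float32, mm along the optical axis (not along the pixel's ray), 0 where there is no reading), "fx", "fy", "cx", "cy" (pixels), "rvec" (rotation vector, rad) and "tvec" (3), from world to camera coordinates, as OpenCV has them. Camera axes: x right, y down, z forward; pixel columns grow to the right and rows downward; lengths in mm; the calibration is good to about 2 mm. A picture is of the moment at which its call begins.
- ticket.job_done(): hands the job in; it is judged then, once.
Trained networks look in a picture, given as the dict that the camera call returned (one of the last four; its "shot" number tells which), for a name from the list of things; names that differ only in an ending like _2 or _b are one class to them, and where a whole thing is asked for, a point or a joint stands for the part that bears it (a point fixed in the world has none). Each returns a list of dicts, best first, with "score" (0 to 1); they miss things now and then, are a little off and sometimes report something else, mostly with a low value. They report only what shows in the picture. A call takes as long as a camera call. They do not tell look-alikes from the thing itself.
- models.look_for(label, picture): "at" ([column, row] in pixels, amid what is visible of it).
- models.pinpoint(label, picture): "at" ([column, row] in pixels: a listed point, or the origin of a listed thing).
The state is a dict: "time_s": time; "joint_pos": joint angles; "joint_vel": joint speeds; "effort": joint torques, N m; "eef_pos": TCP position; "orientation": TCP orientation; "ft_force": force on the tool from outside, world axes, zero at the start; "moment": the same for the moment, N m; "width": opening from 0.0 (shut) to 1.0 (fully open); "gripper_force": force on a finger pad.
Only numpy, scipy, OpenCV 4.12 (cv2) and the standard library are available. Lean on these libraries where they do the work, as an engineer would, in place of code of your own. Each camera call takes 0.05 s, during which the arm holds its last target. There are 200 camera calls.

## Working session

There is one attempt and no reset: what is moved stays moved. The work goes in short steps, Python scripts to look and compute and a shell command to move; the robot and the scene stay as the last step left them, time stands still between calls to the robot, and variables do not carry over. Pictures are saved under pics/ and viewed, at most 10 in all, crops included, and the job is handed in when it is done.

```bash
mkdir -p pics; cat > h.py <<'E'
import numpy as np, cv2
from cell import robot, viewer, ticket, models
def cam(n): return viewer.read_camera(n)
def ray(p,uv):
    R=cv2.Rodrigues(np.array(p["rvec"],float))[0]; t=np.array(p["tvec"],float).ravel()
    d=R.T@np.array([(uv[0]-p["cx"])/p["fx"],(uv[1]-p["cy"])/p["fy"],1.]); return -R.T@t,d
def at_z(p,uv,z):
    o,d=ray(p,uv); return o+d*(z-o[2])/d[2]
def at_depth(p,uv):
    o,d=ray(p,uv); return o+d*p["z_map"][int(round(uv[1])),int(round(uv[0]))]
def cloud(p):
    v,u=np.mgrid[0:400,0:640]; R=cv2.Rodrigues(np.array(p["rvec"],float))[0]; t=np.array(p["tvec"],float).ravel()
    z=p["z_map"]; c=np.stack([(u-p["cx"])/p["fx"]*z,(v-p["cy"])/p["fy"]*z,z],-1); return (c-t)@R
def project(p,X):
    return cv2.projectPoints(np.array(X,float).reshape(-1,3),np.array(p["rvec"],float),np.array(p["tvec"],float),np.array([[p["fx"],0,p["cx"]],[0,p["fy"],p["cy"]],[0,0,1.]]),None)[0].reshape(-1,2)
def tool():
    o=robot.get_obs(); return np.array(o["eef_pos"]),cv2.Rodrigues(np.array(o["orientation"],float))[0],o
E
python3 - <<'E'
from h import *
np.set_printoptions(precision=3,suppress=True)
for n in ["top","scene"]:
    p=cam(n); cv2.imwrite(f"pics/{n}0.png",p["img"])
    for l in ["blank","blank_toe","press","toe_home","press_axis","wrench_grip","cork_blank"]:
        for f in (models.look_for,models.pinpoint):
            try:
                for r in f(l,p)[:4]: print(n,l,f.__name__,np.array(r["at"]),round(r["score"],2),at_depth(p,r["at"]))
            except Exception as e: print(l,f.__name__,e)
P,R,o=tool(); print(P,R,o)
E
```

```text
top blank call [239.4 206.9] 0.89 [463.581 195.905  15.877]
top blank call [360.1 265.6] 0.69 [ 282.034 -180.7     16.144]
top blank call [190.9 285.3] 0.59 [222.626 338.435  18.853]
top blank call [190.8 287.7] 0.95 [215.355 338.647  18.403]
top blank call [358.6 261.2] 0.85 [ 295.317 -176.754   11.622]
top blank call [239.2 206.6] 0.57 [464.514 196.533  15.95 ]
top blank_toe call [241.  205.3] 0.95 [468.798 191.36   13.755]
top blank_toe call [365.1 266.7] 0.91 [ 278.49  -196.597   13.666]
top blank_toe call [191.  284.6] 0.74 [224.755 338.137  19.059]
top blank_toe call [378.6 258.2] 0.95 [ 304.845 -238.564   16.543]
top blank_toe call [191.4 267.7] 0.64 [275.689 338.959  17.263]
top blank_toe call [241.7 192.3] 0.61 [509.625 189.686  15.253]
top press call [325.8 152.1] 0.74 [612.639 -68.456 136.098]
top press call [368.8 147.7] 0.65 [ 626.425 -192.673  135.673]
top press call [321.6 162.8] 0.96 [587.385 -57.615 105.323]
top toe_home call [325.8 155. ] 0.59 [602.583 -68.067 143.494]
top toe_home call [326.2 161. ] 0.64 [586.242 -69.452 138.4  ]
top press_axis call [328.4 152.9] 0
[... 2164 characters left out ...]
ll [387.7 185.8] 0.9 [516.369 340.693  18.085]
scene cork_blank call [386.  186.8] 0.66 [510.752 340.282  12.33 ]
[247.767 681.324 243.601] [[-0.94   0.342  0.   ]
 [ 0.342  0.94  -0.   ]
 [-0.    -0.    -1.   ]] {'time_s': 1.5, 'joint_pos': array([-1.299,  0.599, -0.002,  1.599,  0.002,  0.943, -0.08 ]), 'joint_vel': array([ 0.   , -0.001, -0.001, -0.001, -0.   ,  0.   ,  0.001]), 'effort': array([  0.   , -76.483,   1.497, -25.271,  -0.052,   0.01 ,   0.   ]), 'eef_pos': array([247.767, 681.324, 243.601]), 'orientation': array([ 0.545,  3.094, -0.   ]), 'ft_force': array([ 0.319,  0.431, -0.115]), 'moment': array([-0.083,  0.047,  0.041]), 'gripper_force': 0.0, 'width': 1.0003510277380354}
```

```bash
python3 - <<'E'
import cv2
a=cv2.imread("pics/top0.png")[120:320,150:420]
cv2.imwrite("pics/top0c.png",cv2.resize(a,None,fx=2.9,fy=2.9,interpolation=cv2.INTER_CUBIC))
E
```

```text
(no output)
```

View pics/top0c.png

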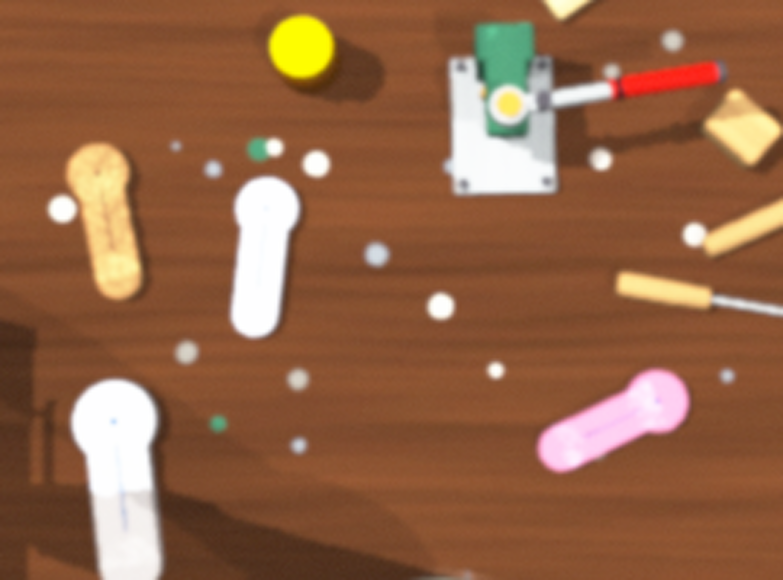

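View pics/scene0.png

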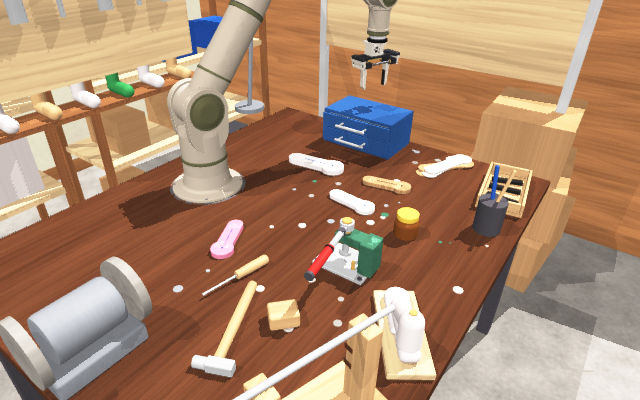

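Candidates in the top picture: white (239,207), white larger (191,287), pink (360,265); cork (189,196) is a bystander. Excluding pink, the smaller white one at (239,207) should be meant. I'll measure it, the press, and the far pile seen at (445,165) in the scene picture.

```bash
python3 - <<'E'
from h import *
np.set_printoptions(precision=2,suppress=True)
p=cam("top"); C=cloud(p); im=p["img"].astype(int)
white=((im.min(2)>170)&(C[...,2]<30)).astype(np.uint8)
n,L,st,ce=cv2.connectedComponentsWithStats(white)
for i in range(1,n):
    if st[i,4]>150:
        v,u=np.nonzero(L==i); X=np.array([at_z(p,(a,b),14)[:2] for a,b in zip(u,v)])
        r=cv2.minAreaRect(X.astype(np.float32)); print("white",ce[i],st[i,4],r)
        c=X.mean(0); w,V=np.linalg.eigh(np.cov((X-c).T)); d=V[:,1]; s=(X-c)@d; t=(X-c)@V[:,0]
        if abs(np.ptp(t[s>s.max()-60]))<abs(np.ptp(t[s<s.min()+60])): d=-d; s=-s
        print("  axis",d,np.arctan2(d[1],d[0]),"len",np.ptp(s),"wid",np.ptp(t),"tip",c+d*s.max(),"heel",c+d*s.min())
# press: points by height
pr=(abs(C[...,0]-620)<150)&(abs(C[...,1]+75)<100)
g=pr&(im[...,1]>im[...,2]+25)&(C[...,2]>90)&(C[...,2]<115)
print("arm rect",cv2.minAreaRect(C[g][:,:2].astype(np.float32)),g.sum(),C[g][:,2].mean())
y=pr&(im[...,2]>180)&(im[...,1]>150)&(im[...,0]<140)&(C[...,2]>120)
v,u=np.nonzero(y); print("yellow px",u.mean(),v.mean(),C[y].mean(0))
b=pr&(C[...,2]>5)&(C[...,2]<15)&(im.min(2)>120)
print("bed rect",cv2.minAreaRect(C[b][:,:2].astype(np.float32)),b.sum())
r=(im[...,2]>150)&(im[...,1]<60)&(C[...,2]>100)&(C[...,0]>500)
X=C[r][:,:2];v,u=np.nonzero(r);X=np.array([at_z(p,(a,b),133)[:2] for a,b in zip(u,v)]);c=X.mean(0); w,V=np.linalg.eigh(np.cov((X-c).T));print("red",c,V[:,1],cv2.minAreaRect(X.astype(np.float32)),C[r][:,2].mean())
q=cam("scene");
for uv in [(445,165),(460,160),(430,168)]: print(at_depth(q,uv))
E
```

```text
white [336.35  29.86] 25164 ((942.7525634765625, -194.45111083984375), (419.80230712890625, 1583.82763671875), 0.8776777386665344)
  axis [-0.02  1.  ] 1.593287346466466 len 1583.481992326027 wid 424.9883442412164 tip [1032.41  598.2 ] heel [1068.02 -984.88]
white [593.68   4.15] 167 ((1145.10400390625, -968.1694946289062), (38.850257873535156, 84.46560668945312), 0.8776441216468811)
  axis [-0.19 -0.98] -1.7578426564045808 len 85.30063506643535 wid 39.38068266685179 tip [ 1143.55 -1008.61] heel [1159.42 -924.8 ]
white [103.38 159.89] 1544 ((603.6981201171875, 619.828125), (246.37181091308594, 87.29658508300781), 68.9034652709961)
  axis [0.31 0.95] 1.2558015630820325 len 246.61407974894723 wid 88.39849999044247 tip [646.51 735.08] heel [570.11 500.6 ]
white [320.14 169.81] 968 ((604.55126953125, -62.82017135620117), (114.11268615722656, 148.20188903808594), 89.73897552490234)
  axis [-0.77 -0.63] -2.455340715142098 len 177.63336283159236 wid 131.7769036430299 tip [ 522.9  -105.65] heel [660.32   6.9 ]
white [463.11 173.78] 226 ((571.0061645507812, -515.1173095703125), (88.4003143310
[... 1032 characters left out ...]
2290039062), 77.9301986694336)
  axis [ 0.99 -0.17] -0.1701482814281312 len 87.2863825795455 wid 41.928939847430435 tip [54.8  88.79] heel [-31.22 103.57]
arm rect ((635.7814331054688, -63.58008575439453), (115.25241088867188, 56.62947082519531), 0.25507524609565735) 470 104.65288964146562
yellow px 325.1621621621622 155.40540540540542 [602.38 -66.47 138.92]
bed rect ((653.533447265625, -77.5423583984375), (138.5250701904297, 264.0516357421875), 77.95721435546875) 1041
red [ 628.12 -224.29] [-0.17  0.99] ((627.5443115234375, -222.32968139648438), (21.725873947143555, 102.30935668945312), 9.913544654846191) 132.3971987771185
[611.76 607.92  15.13]
[640.51 683.88  13.5 ]
[577.05 552.4   15.18]
```

```bash
python3 -m creep '[9,-33.7,-39.2,0,-0.255, 9,-33.7,-39.2,0,-0.255, 9,-33.7,-39.2,0,-0.255, 9,-33.7,-39.2,0,-0.255, 9,-33.7,-39.2,0,-0.255, 9,-33.7,-39.2,0,-0.255, 9,-33.7,-39.2,0,-0.255, 9,-33.7,-39.2,0,-0.255, 9,-33.7,-39.2,0,-0.255, 9,-33.7,-39.2,0,-0.255, 9,-33.7,-39.2,0,-0.255, 9,-33.7,-39.2,0,-0.255]'
python3 - <<'E'
from h import *
np.set_printoptions(precision=3,suppress=True)
p=cam("wrist"); cv2.imwrite("pics/w1.png",p["img"]); P,R,o=tool(); print(P,R)
for l in ["blank","blank_toe"]:
  for r in models.pinpoint(l,p)[:3]: print(l,np.array(r["at"]),r["score"],at_z(p,r["at"],0 if l=="blank" else 14))
C=cloud(p); im=p["img"].astype(int)
m=((im.min(2)>150)&(C[...,2]>7)&(C[...,2]<22)).astype(np.uint8)
n,L,st,ce=cv2.connectedComponentsWithStats(m); i=1+st[1:,4].argmax(); print(st[i],ce[i])
X=C[L==i][:,:2]; print(cv2.minAreaRect(X.astype(np.float32)),C[L==i][:,2].mean())
E
```

```text
time_s: 3.1
eef_pos: [430.0, 199.5, 243.6]
orientation: [-0.143, -3.138, -0.001]
ft_force: [-0.1, 0.5, 0.0]
width: 0.968
gripper_force: 0.0
[430.083 199.22  243.562] [[-0.996  0.091 -0.   ]
 [ 0.091  0.996  0.   ]
 [ 0.     0.    -1.   ]]
blank_toe [318.6 240.2] 0.92 [510.478 190.413  14.   ]
blank_toe [460.9   5.1] 0.65 [280.935 348.828  14.   ]
[ 293  119   56  149 6161] [320.511 195.666]
((459.9917297363281, 193.04322814941406), (63.434112548828125, 169.4203643798828), 89.1152114868164) 13.526440777054148
```

View pics/w1.png

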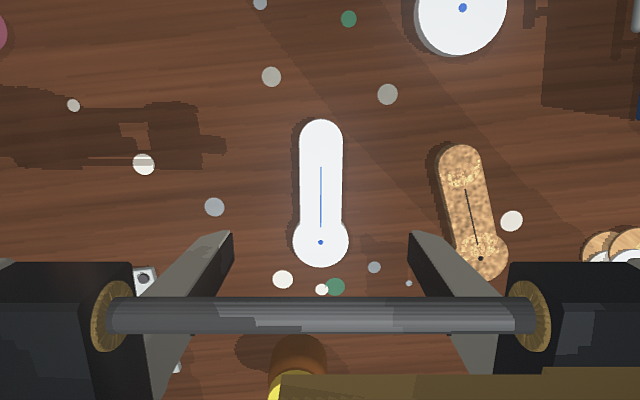

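Confirmed: the smaller white blank with blue line, toe at (320,241), heel at (320,120); the bigger white one is at (462,20), cork at (470,210). I'll descend and grip it.

```bash
python3 -m creep '[9,0.22,-0.14,8,0, 9,0.22,-0.14,14,0, 9,0.22,-0.14,19,0, 9,0.22,-0.14,21.5,0, 9,0.22,-0.14,21.5,0, 9,0.22,-0.14,21.5,0, 4.2,0.22,-0.14,21.5,0, 4.2,0.22,-0.14,21.5,0, 4.2,0.22,-0.14,21.5,0, 4.2,0.22,-0.14,21.5,0, 4.2,0.22,-0.14,21.5,0, 4.2,0.22,-0.14,21.5,0, 4.2,0.22,-0.14,20,0, 4.2,0.22,-0.14,14,0, 4.2,0.22,-0.14,9,0, 4.2,0.22,-0.14,9,0]' 25
```

```text
time_s: 5.25
eef_pos: [429.5, 196.9, 157.5]
orientation: [0.148, 3.132, 0.005]
ft_force: [0.2, 1.3, -1.3]
width: 0.493
gripper_force: 25.0
```

```bash
cat > press.py <<'E'
from h import *
np.set_printoptions(precision=3,suppress=True)
p=cam("top"); g=cv2.cvtColor(p["img"],cv2.COLOR_BGR2GRAY)
# rectify onto z=10 plane, 1 px/mm: rows x from 680 down to 480, cols y from 60 to -200
xs=np.arange(700,480,-1.); ys=np.arange(40,-180,-1.)
Y,X=np.meshgrid(ys,xs); uv=project(p,np.stack([X,Y,0*X+10],-1)).astype(np.float32).reshape(*X.shape,2)
r=cv2.remap(p["img"],uv[...,0],uv[...,1],cv2.INTER_CUBIC); cv2.imwrite("pics/rect_%d.png"%p["shot"],cv2.resize(r,None,fx=2.5,fy=2.5)); print(p["shot"])
s=cv2.cvtColor(cv2.GaussianBlur(r,(0,0),2),cv2.COLOR_BGR2GRAY).astype(float)
b=s[(xs<565)&(xs>550)][:, (ys<-40)&(ys>-90)].mean(); print("bed level",b)
def fit(a,c):
    a,c=np.array(a),np.array(c)
    for _ in range(5):
        k=np.polyfit(a,c,1); e=abs(np.polyval(k,a)-c); q=e<max(2*np.median(e),.3); a,c=a[q],c[q]
    return k,len(a)
T=(b+60)/2
f=[];fc=[]
for y in range(-100,-25,2):
    col=s[:,int(40-y)]; i=int(700-560)
    while i<218 and col[i]>T: i+=1
    f.append(y); fc.append(700-(i-(T-col[i])/(col[i-1]-col[i])))
k,n=fit(f,fc); print("front x at y=-65",np.polyval(k,-65),"slope->yaw",-np.arctan(k[0]),n)
for d in (1,-1):
    a=[];c=[]
    for x in range(540,650,2):
        row=s[int(700-x)]; j=int(40+65)+(-d)*30
        while 0<j<218 and row[j]>T: j-=d
        y=40-(j+d*(T-row[j])/(row[j+d]-row[j])); a.append(x);c.append(y)
    k,n=fit(a,c); print("side",d,"y at x=600",np.polyval(k,600),"yaw",np.arctan(k[0]),n)
E
python3 press.py; ls pics
```

```text
6
bed level 248.64577259475217
front x at y=-65 530.4431561534265 slope->yaw 0.019399693290788517 36
side 1 y at x=600 -9.556404420609274 yaw 0.0038058030057372535 27
side -1 y at x=600 -113.06051072990434 yaw 0.23687430130669854 23
rect_6.png
scene0.png
top0.png
top0c.png
w1.png
```

View pics/rect_6.png

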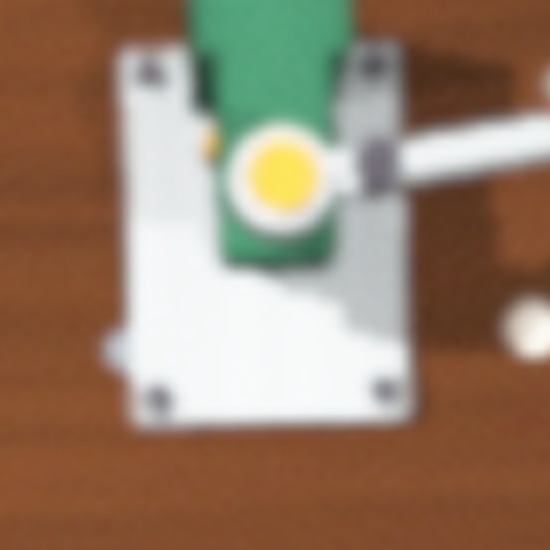

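Press from the rectified picture: axis ≈ (602,-67), yaw ≈ 0.028 (bed corners at (130,428),(415,420),(402,40),(120,45)). Next I'll check the toe in hand.

```bash
cat > toe.py <<'E'
from h import *
np.set_printoptions(precision=3,suppress=True)
p=cam("wrist"); P,R,o=tool(); print("tcp",P,"yaw",np.arctan2(-R[1,0],-R[0,0]),"j7",o["joint_pos"][6])
zt=P[2]-28.4+14
for r in models.pinpoint("blank_toe",p)[:1]:
    X=at_z(p,r["at"],zt); print(r["at"],r["score"],X,"in tool",R.T@(X-P))
C=cloud(p); im=p["img"].astype(int); m=(im.min(2)>150)&(abs(C[...,2]-zt)<6)
n,L,st,ce=cv2.connectedComponentsWithStats(m.astype(np.uint8)); i=1+st[1:,4].argmax()
v,u=np.nonzero(L==i); X=np.array([R.T@(at_z(p,(a,b),zt)-P) for a,b in zip(u,v)])[:,:2]
print(st[i],"rect in tool",cv2.minAreaRect(X.astype(np.float32)),"z",C[L==i][:,2].mean())
t=X[:,0]; 
for a in range(-100,100,20):
    q=abs(t-a)<6; 
    if q.sum()>20: print(a,X[q,1].min(),X[q,1].max(),end=" | ")
E
python3 toe.py; ls -t pics | head -1
```

```text
tcp [428.154 196.387 154.361] yaw -0.09402354270551586 j7 0.8715020760452308
[64.7, 395.0] 0.45 [498.255  48.034 139.961] in tool [ -83.701 -141.128   14.396]
[  271   149    99   148 12877] rect in tool ((15.255790710449219, 0.15187644958496094), (46.22301483154297, 74.85138702392578), 89.63605499267578) z 140.71289149268975
-20 -22.40955711973904 23.497033072301264 | 0 -22.501939271874306 23.281556261734156 | 20 -23.002035687153196 23.19164194254965 | 40 -22.078185404263664 21.99514561379465 | rect_6.png
```

```bash
python3 -m creep '[4.2,-0.5,-5,0,-0.02, 4.2,-1,-10,0,-0.05, 4.2,-1.5,-15,0,-0.08, 4.2,-2,-20,0,-0.11, 4.2,-2.5,-24,0,-0.122, 4.2,-2.7,-26.65,0,-0.122, 4.2,-2.7,-26.65,0,-0.122, 4.2,-2.7,-26.65,0,-0.122, 4.2,-2.7,-26.65,6,-0.122, 4.2,-2.7,-26.65,9.5,-0.122, 4.2,-2.7,-26.65,9.5,-0.122, 4.2,-2.7,-26.65,9.5,-0.122]' 25
python3 toe.py
```

```text
time_s: 6.9
eef_pos: [430.2, -70.5, 59.2]
orientation: [0.046, -3.141, -0.0]
ft_force: [0.7, 0.1, -1.2]
width: 0.49
gripper_force: 25.0
tcp [430.638 -70.787  59.7  ] yaw 0.029050030622916063 j7 1.4176986831272
[  271   149    99   148 12885] rect in tool ((16.96917724609375, 0.3311939239501953), (45.76068878173828, 73.83831787109375), 89.70470428466797) z 44.361547843975245
-20 -21.693003581732366 23.401506552136457 | 0 -22.09503933317057 23.182508463780945 | 20 -22.58768785465402 23.126602004145127 | 40 -22.23565616550364 22.393613167724343 |
```

```bash
python3 -m creep '[4.2,0,0,1,0, 4.2,0,0,1.75,0, 4.2,0,0,1.75,0, 4.2,0,0,1.75,0, 4.2,-1.5,0,1.75,0, 4.2,-3,0,1.75,0, 4.2,-4.5,0,1.75,0, 4.2,-6,0,1.75,0, 4.2,-7,0,1.75,0, 4.2,-7,0,1.75,0, 4.2,-7,0,1.75,0]' 25
python3 - <<'E'
from h import *
p=cam("scene"); P,R,o=tool(); print(P,o["ft_force"])
c=p["img"][190:300,280:420]; cv2.imwrite("pics/s2.png",cv2.resize(c,None,fx=5,fy=5,interpolation=cv2.INTER_CUBIC))
E
```

```text
time_s: 8.38
eef_pos: [499.6, -69.4, 41.1]
orientation: [0.044, -3.141, 0.0]
ft_force: [0.2, 0.6, -1.5]
width: 0.491
gripper_force: 25.0
[499.53510615 -69.34371381  41.10450555] [-0.10502441 -0.13222311 -0.94365651]
```

View pics/s2.png

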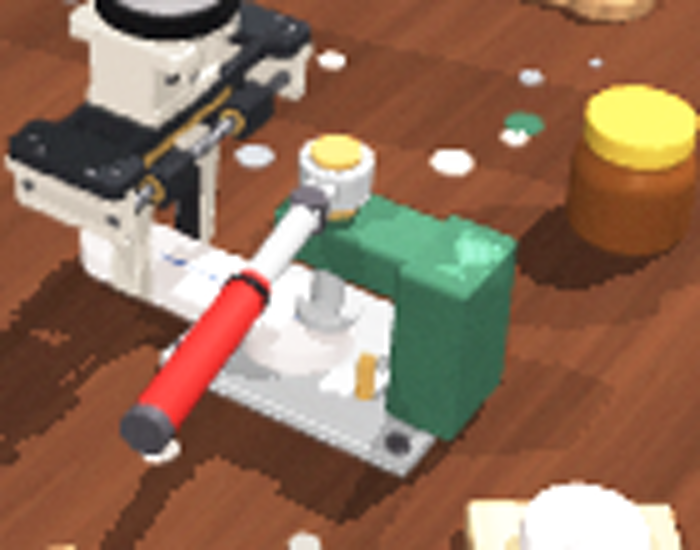

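```bash
python3 -m creep '[4.2,-1,0,0,0, 4.2,-1.8,0,0,0, 4.2,-2.1,0,0,0, 4.2,-2.1,0,0,0, 4.2,-2.1,0,0,0]' 15;  python3 -c "
from h import *
print(tool()[2]['ft_force'],tool()[0])"
```

```text
time_s: 9.05
eef_pos: [520.9, -68.7, 41.1]
orientation: [0.044, -3.141, 0.0]
ft_force: [-0.2, -0.5, -0.7]
width: 0.493
gripper_force: 15.0
[-0.22292789 -0.47898848 -0.68835882] [520.8830522  -68.72549327  41.11784579]
```

```bash
python3 -m creep '[4.2,-0.1,0,0,0, 4.2,-0.2,0,0,0,4.2,-0.2,0,0,0]';  python3 -c "
from h import *
print(tool()[2]['ft_force'],tool()[0])"
```

```text
time_s: 9.43
eef_pos: [522.6, -68.7, 41.0]
orientation: [0.044, -3.14, 0.0]
ft_force: [-1.8, -0.9, -1.3]
width: 0.492
gripper_force: 15.0
[-1.84631155 -0.91240157 -1.26386798] [522.56230414 -68.70259878  41.04307157]
```

```bash
python3 -m creep '[4.2,-0.1,0,0,0, 4.2,-0.2,0,0,0,4.2,-0.2,0,0,0]'
```

```text
time_s: 9.8
eef_pos: [522.7, -68.8, 40.7]
orientation: [0.044, -3.137, 0.001]
ft_force: [-6.9, 0.6, -1.5]
width: 0.491
gripper_force: 15.0
```

```bash
python3 -m creep '[4.2,0,0,0.1,0, 4.2,0,0,0.2,0,4.2,0,0,0.2,0]'
```

```text
time_s: 10.18
eef_pos: [523.0, -68.6, 38.8]
orientation: [0.045, -3.137, 0.001]
ft_force: [-6.5, -0.1, 1.5]
width: 0.493
gripper_force: 15.0
```

```bash
python3 -m creep '[6,0,0,0.15,0, 7,0,0,0.15,0, 7,0,0,0.15,0, 7,0,0,0.15,0]'
python3 - <<'E'
from h import *
np.set_printoptions(precision=3,suppress=True)
p=cam("wrist"); P,R,o=tool(); print("tcp",P,o["ft_force"],o["gripper_force"])
C=cloud(p); im=p["img"].astype(int); m=(im.min(2)>150)&(abs(C[...,2]-24)<6)
n,L,st,ce=cv2.connectedComponentsWithStats(m.astype(np.uint8)); i=1+st[1:,4].argmax()
v,u=np.nonzero(L==i); X=np.array([at_z(p,(a,b),24) for a,b in zip(u,v)])[:,:2]
d=np.array([np.cos(.028),np.sin(.028)]); s=(X-[602,-66.7])@d; t=(X-[602,-66.7])@[-d[1],d[0]]
print("heel tip press x",s.min(),"(want -133)", "z",C[L==i][:,2].mean())
for a in (-125,-115,-105,-95,-85,-75):
    q=abs(s-a)<5
    if q.sum()>20: print(a,t[q].min(),t[q].max())
E
```

```text
time_s: 10.68
eef_pos: [525.4, -68.6, 37.7]
orientation: [-0.044, 3.141, 0.0]
ft_force: [0.2, 0.3, 1.1]
width: 0.752
gripper_force: 0.0
tcp [525.355 -68.567  37.707] [-0.301 -0.139  1.159] 0.0
heel tip press x -132.75490365022057 (want -133) z 23.573985337647468
-125 -19.611998592046433 20.159390174387326
-115 -22.233860914191336 22.790437997240883
-105 -22.572260526048645 23.173951328965714
-95 -22.447555918039477 23.285910425253377
-85 -22.337393408760004 23.43924698724566
-75 -22.22352836830853 23.575762003018824
```

The blank is home: its heel tip is at press x ≈ -132.8 (want -133), it's straight, and it's released. Next I'll rise and move over the wrench grip with the tool y tangential.

```bash
python3 -m creep '[7,0,0,-3,0, 7,0,0,-8,0, 7,0,0,-14,0, 7,0,0,-20,0, 7,0,0,-20,0, 7,-1,-2,-20,0.18, 7,-2.5,-4,-20,0.36, 7,-4,-6,-20,0.54, 7,-5.5,-8,-20,0.72, 7,-7,-10.5,-20,0.9, 7,-8.5,-13,-20,1.08, 7,-9.8,-15.4,-20,1.26, 7,-9.8,-15.4,-20,1.431, 7,-9.8,-15.4,-20,1.431, 7,-9.8,-15.4,-20,1.431, 7,-9.8,-15.4,-20,1.431]'
cat > w.py <<'E'
from h import *
np.set_printoptions(precision=4,suppress=True)
p=cam("wrist"); cv2.imwrite("pics/w_%d.png"%p["shot"],p["img"]); P,R,o=tool(); print("tcp",P,"toolx",R[:2,0],"j",o["joint_pos"],p["shot"])
C=cloud(p); im=p["img"].astype(int)
r=(im[...,2]>110)&(im[...,1]<60)&(im[...,0]<60)&(C[...,2]>95)&(C[...,2]<150)
v,u=np.nonzero(r); X=np.array([at_z(p,(a,b),130)[:2] for a,b in zip(u,v)])
c=X.mean(0); d=cv2.fitLine(X.astype(np.float32),cv2.DIST_HUBER,0,.01,.01).ravel(); 
print("n",r.sum(),"c",c,"dir",np.arctan2(d[1],d[0]),"z90",np.percentile(C[r][:,2],90))
ax=np.array([602,-66.7]); n=np.array([-d[1],d[0]]); print("line offset from axis",(ax-c)@n,"handle ang via axis",np.arctan2(*(c-ax)[::-1]), "rect",cv2.minAreaRect(X.astype(np.float32)))
q=R.T@np.array([*c,P[2]]) - R.T@P; print("c in tool",q)
E
python3 w.py
```

```text
time_s: 12.72
eef_pos: [627.2, -219.5, 237.5]
orientation: [-2.024, -2.402, 0.0]
ft_force: [-0.4, 0.8, 0.0]
width: 0.751
gripper_force: 0.0
tcp [ 627.2712 -219.6366  237.6207] toolx [-0.169   0.9856] j [ 0.2829  0.5318 -0.0478  1.7507  0.0319  0.8599  0.3907] 11
n 1512 c [ 627.4211 -214.3895] dir -1.4170271 z90 133.96339246386745
line offset from axis -2.500463349642293 handle ang via axis -1.400341152200755 rect ((629.7206420898438, -220.82684326171875), (21.424240112304688, 110.3337631225586), 9.941267013549805)
c in tool [5.1462 1.0347 0.0003]
```

```bash
python3 -m creep '[6,0,0,5,0, 6,0,0,9,0, 6,0,0,10.6,0, 6,0,0,10.6,0, 6,0,0,10.6,0]'
python3 - <<'E'
import numpy as np
for f in np.arange(0,.6,.05): print(round(f,2), np.round([15.5*(1-np.cos(f)),-15.5*np.sin(f)],2))
E
```

```text
time_s: 13.4
eef_pos: [628.3, -220.0, 133.2]
orientation: [2.026, 2.399, 0.001]
ft_force: [1.0, -0.1, -0.0]
width: 0.647
gripper_force: 0.0
0.0 [ 0. -0.]
0.05 [ 0.02 -0.77]
0.1 [ 0.08 -1.55]
0.15 [ 0.17 -2.32]
0.2 [ 0.31 -3.08]
0.25 [ 0.48 -3.83]
0.3 [ 0.69 -4.58]
0.35 [ 0.94 -5.31]
0.4 [ 1.22 -6.04]
0.45 [ 1.54 -6.74]
0.5 [ 1.9  -7.43]
0.55 [ 2.29 -8.1 ]
```

```bash
python3 -m creep '[6,0.02,-0.77,0,0.05, 6,0.08,-1.55,0,0.1, 6,0.08,-1.55,0,0.1]'; python3 -m creep '[6,0.02,-0.77,0,0.05, 6,0.08,-1.55,0,0.1, 6,0.17,-2.32,0,0.15, 6,0.17,-2.32,0,0.15]'; python3 w.py
```

```text
time_s: 13.78
eef_pos: [611.6, -221.7, 132.4]
orientation: [2.146, 2.294, 0.0]
ft_force: [0.5, -0.2, 0.5]
width: 0.646
gripper_force: 0.0
time_s: 14.28
eef_pos: [589.1, -221.2, 132.1]
orientation: [2.31, 2.128, 0.001]
ft_force: [1.4, 1.2, 1.7]
width: 0.644
gripper_force: 0.9
tcp [ 589.068  -221.3059  131.977 ] toolx [0.0812 0.9967] j [ 0.2541  0.6194  0.0229  1.9199 -0.0235  0.6018  0.2108] 12
n 3894 c [ 604.1737 -227.0461] dir -1.4775121 z90 135.0175799175898
line offset from axis 12.771805270568692 handle ang via axis -1.5572407169038034 rect ((605.6288452148438, -224.10116577148438), (21.11904525756836, 113.47317504882812), 0.9826215505599976)
c in tool [-4.4941 15.5221  0.0115]
```

```bash
python3 -m creep '[6,0.01,-0.39,0,0.025, 6,0.02,-0.77,0,0.05, 6,0.05,-1.16,0,0.075, 6,0.08,-1.55,0,0.1]'; python3 -m creep '[6,0.01,-0.39,0,0.025, 6,0.02,-0.77,0,0.05]'
```

```text
time_s: 14.82
eef_pos: [574.6, -219.1, 131.9]
orientation: [2.413, 2.009, 0.003]
ft_force: [5.1, 1.5, 1.1]
width: 0.649
gripper_force: 2.4
time_s: 15.08
eef_pos: [567.0, -217.5, 131.9]
orientation: [2.463, 1.948, 0.003]
ft_force: [4.4, 2.5, -0.0]
width: 0.644
gripper_force: 2.4
```

```bash
python3 -m creep '[6,0.01,-0.39,0,0.025, 6,0.02,-0.77,0,0.05]'
```

```text
time_s: 15.32
eef_pos: [559.6, -215.5, 131.9]
orientation: [2.511, 1.886, 0.003]
ft_force: [4.3, 2.2, 0.5]
width: 0.643
gripper_force: 2.4
```

```bash
python3 -m creep '[6,0.01,-0.39,0,0.025, 6,0.02,-0.77,0,0.05]'
```

```text
time_s: 15.58
eef_pos: [552.4, -213.1, 131.9]
orientation: [2.557, 1.823, 0.003]
ft_force: [6.0, 2.8, 1.9]
width: 0.646
gripper_force: 2.4
```

```bash
python3 -m creep '[6,0.01,-0.39,0,0.025, 6,0.02,-0.77,0,0.05]'
```

```text
time_s: 15.82
eef_pos: [545.2, -210.4, 131.9]
orientation: [2.602, 1.758, 0.003]
ft_force: [6.4, 1.9, 1.6]
width: 0.65
gripper_force: 2.4
```

```bash
python3 -m creep '[6,0.01,-0.39,0,0.025, 6,0.02,-0.77,0,0.05]'
```

```text
time_s: 16.08
eef_pos: [538.2, -207.3, 131.9]
orientation: [2.645, 1.693, 0.003]
ft_force: [5.9, 2.3, -0.1]
width: 0.647
gripper_force: 2.4
```

```bash
python3 -m creep '[6,0.01,-0.39,0,0.025, 6,0.02,-0.77,0,0.05]'
```

```text
time_s: 16.32
eef_pos: [531.3, -204.0, 131.9]
orientation: [2.686, 1.626, 0.003]
ft_force: [6.4, 2.5, -0.4]
width: 0.646
gripper_force: 2.4
```

```bash
python3 -m creep '[6,0.01,-0.39,0,0.025]'; python3 w.py
```

```text
time_s: 16.45
eef_pos: [527.9, -202.2, 132.0]
orientation: [2.706, 1.592, 0.003]
ft_force: [5.5, 0.9, 0.4]
width: 0.645
gripper_force: 2.4
tcp [ 527.2733 -201.9847  131.8819] toolx [0.4867 0.8736] j [ 0.1703  0.5653  0.1383  2.0738 -0.1529  0.5099 -0.0875] 13
n 5554 c [ 544.1075 -206.0826] dir 1.2063671 z90 135.39134805190858
line offset from axis -4.412324288682255 handle ang via axis -1.9644644384085514 rect ((541.947265625, -212.22479248046875), (113.843505859375, 20.69957160949707), 67.59622192382812)
c in tool [ 4.614  16.7002  0.0329]
```

```bash
python3 -m creep '[6,0.01,-0.39,0,0.025, 6,0.02,-0.77,0,0.05]'
```

```text
time_s: 16.75
eef_pos: [521.2, -198.5, 131.9]
orientation: [2.745, 1.524, 0.003]
ft_force: [6.5, 0.8, 0.5]
width: 0.647
gripper_force: 2.4
```

```bash
python3 -m creep '[6,0.01,-0.39,0,0.025, 6,0.02,-0.77,0,0.05]'
```

```text
time_s: 17.0
eef_pos: [515.2, -194.4, 132.0]
orientation: [2.782, 1.455, 0.004]
ft_force: [10.4, 1.1, -2.3]
width: 0.649
gripper_force: 4.3
```

```bash
python3 -m creep '[6,0.01,-0.39,0,0.025]'
```

```text
time_s: 17.12
eef_pos: [513.1, -192.6, 132.2]
orientation: [2.798, 1.419, 0.006]
ft_force: [10.0, -2.1, -3.6]
width: 0.649
gripper_force: 4.6
```

```bash
python3 w.py
```

```text
tcp [ 512.6313 -192.3462  132.1289] toolx [0.5917 0.8062] j [ 0.1353  0.5516  0.1724  2.1156 -0.1942  0.4836 -0.1786] 14
n 5696 c [ 528.4705 -199.2963] dir 1.0912405 z90 135.35755153759075
line offset from axis -4.057404571542159 handle ang via axis -2.077115837829483 rect ((525.8436279296875, -204.67825317382812), (114.02836608886719, 20.78127670288086), 60.99894714355469)
c in tool [ 3.7685 16.8812  0.089 ]
```

```bash
python3 -m creep '[6,0.01,-0.3,0,0.02, 6,0.01,-0.3,0,0.02]'; python3 w.py
```

```text
time_s: 17.42
eef_pos: [510.7, -190.9, 132.2]
orientation: [2.812, 1.392, 0.006]
ft_force: [10.3, -0.6, -2.8]
width: 0.651
gripper_force: 4.5
tcp [ 510.8212 -190.9356  132.1531] toolx [0.6062 0.7953] j [ 0.1298  0.55    0.1776  2.1211 -0.2004  0.48   -0.1919] 15
n 5794 c [ 526.1268 -197.8226] dir 1.0631506 z90 135.43338235598898
line offset from axis -2.563460120356259 handle ang via axis -2.095364320101614 rect ((523.2381591796875, -203.22885131835938), (113.98977661132812, 20.776229858398438), 59.50852584838867)
c in tool [ 3.8012 16.3473  0.0964]
```

```bash
python3 -m creep '[6,0.01,-0.4,0,0.026, 6,0.01,-0.4,0,0.026]'; python3 w.py
```

```text
time_s: 17.73
eef_pos: [507.6, -188.5, 132.1]
orientation: [2.83, 1.355, 0.006]
ft_force: [9.3, -1.3, -3.1]
width: 0.651
gripper_force: 4.6
tcp [ 507.7418 -188.571   132.1757] toolx [0.6268 0.7792] j [ 0.1217  0.5473  0.1848  2.1298 -0.2093  0.4751 -0.2114] 16
n 5725 c [ 522.636  -196.2641] dir 1.0359719 z90 135.3904007569881
line offset from axis -2.2439404335761295 handle ang via axis -2.120389966844436 rect ((519.8804931640625, -201.09339904785156), (114.1120376586914, 20.802465438842773), 57.724449157714844)
c in tool [ 3.3412 16.427   0.0995]
```

```bash
python3 -m creep '[6,0.01,-0.4,0,0.028, 6,0.01,-0.4,0,0.028]'; python3 w.py
```

```text
time_s: 18.02
eef_pos: [504.6, -185.9, 132.2]
orientation: [2.848, 1.315, 0.006]
ft_force: [10.2, -2.9, -3.5]
width: 0.651
gripper_force: 4.7
tcp [ 504.7371 -186.0349  132.1735] toolx [0.6484 0.7613] j [ 0.1129  0.5447  0.1924  2.1384 -0.219   0.4703 -0.2322] 17
n 5819 c [ 519.6283 -194.0823] dir 1.002328 z90 135.40471608292637
line offset from axis -0.8415391456378521 handle ang via axis -2.144812240919339 rect ((516.5441284179688, -198.97726440429688), (114.08061981201172, 20.81707763671875), 55.91534423828125)
c in tool [ 3.5284 16.5544  0.1021]
```

```bash
python3 -m creep '[6,0,0,0,0, 6.5,0,1,0,0, 7,0,2,0,0, 7,0,2.5,0,0, 7,0,2.5,0,0]'; python3 w.py
```

```text
time_s: 18.7
eef_pos: [519.9, -201.5, 131.3]
orientation: [-2.852, -1.315, 0.002]
ft_force: [0.1, -0.1, -0.2]
width: 0.753
gripper_force: 0.0
tcp [ 519.8435 -201.2752  131.3494] toolx [0.6492 0.7606] j [ 0.1335  0.5648  0.1945  2.0904 -0.2148  0.5062 -0.2194] 18
n 5823 c [ 531.7702 -200.2329] dir 1.1095965 z90 135.41997003696653
line offset from axis -3.466902188429403 handle ang via axis -2.0549768286409615 rect ((528.677978515625, -206.39385986328125), (114.037109375, 20.70586395263672), 62.15129089355469)
c in tool [ 8.5352  8.3954 -0.0165]
```

The handle sprang straight (direction -2.166 → -2.057 rad, so the bend was about 0.11): it clicked and wasn't overdriven. Lifting clear.

```bash
python3 -m creep '[7,0,0,-4,0, 7,0,0,-9,0, 7,0,0,-14,0, 7,-6,-2,-16,0, 7,-10,-2,-16,0, 7,-10,-2,-16,0]'
python3 - <<'E'
from h import *
p=cam("scene"); P,R,o=tool(); print(P,o["ft_force"])
c=p["img"][190:300,280:420]; cv2.imwrite("pics/s3.png",cv2.resize(c,None,fx=5,fy=5,interpolation=cv2.INTER_CUBIC))
E
```

```text
time_s: 19.5
eef_pos: [437.6, -266.4, 292.2]
orientation: [2.855, 1.309, -0.0]
ft_force: [-0.1, 0.5, 0.9]
width: 0.754
gripper_force: 0.0
[ 439.27187112 -264.90934357  291.87377779] [0.07308271 1.20981774 0.11977673]
```

View pics/s3.png

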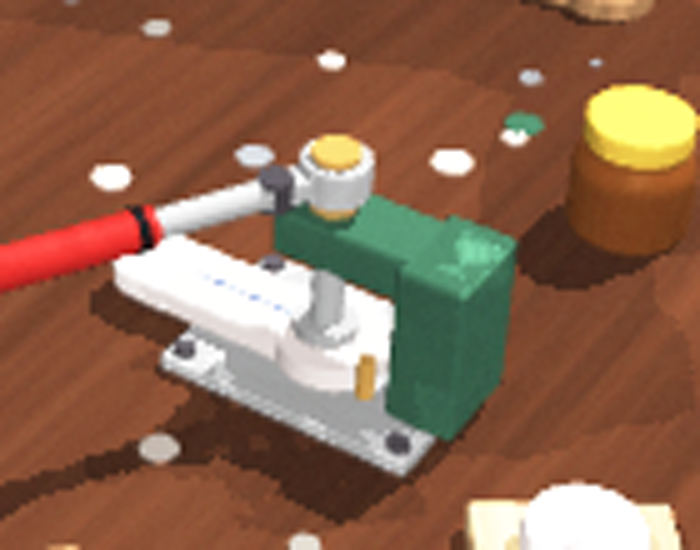

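The picture shows the blank straight with its toe at the pin (365,375), the foot down on it at (325,320), and the handle straight and free.

```bash
python3 -m creep '[7,0,0,0,0, 7,0,0,0,0]'; python3 -c "
from cell import ticket
print(ticket.job_done())"
```

```text
time_s: 19.8
eef_pos: [441.2, -263.4, 291.2]
orientation: [-2.851, -1.319, 0.001]
ft_force: [0.3, -0.8, 0.8]
width: 0.751
gripper_force: 0.0
the job is handed in; nothing more can be done
None
```

I put the white blank home against both pins, turned the wrench to its click (bent about 0.11 rad), let it spring straight, and handed the job in at about 20 s; the foot's clamping force couldn't be measured directly, and no verdict came back.

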